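Snap a freshly cast cap onto the bare rest post

TASK

The rest board rocks because one of its four posts has lost its soft orange cap. Lift the new cap straight up out of the open mould and press it, mouth down, onto the bare post's spigot until it clicks over the spring balls; do not stop at the click but keep pressing until it is fully home on the rubber washer, level with the other three. Finish while still holding the cap pressed firmly down (a steady push of about 10 N), and leave the other things where they lie.

Things in the scene. Friction and masses are not known exactly. Their poses are not given: they have to be found in the camera images.
- cap: new cap: round orange urethane cap, 42 mm diameter, 36 mm high, 35 g, closed flat top, straight sides; origin at the centre of its mouth (underside), z up through the top. Bore: mouth 29 mm wide, flaring in to a snap lip of 24 mm at 5 to 6.5 mm up, then a groove of 30 mm, then 25 mm to the roof 31 mm above the mouth. Starts mouth down in the mould, 22 mm proud of its upper face
- mould: open lower half of the casting mould, fixed aluminium block 84 (x) x 150 (y) x 28 (z) mm; origin at the centre of its underside. Two cavities 45 mm wide, 14 mm deep at y = -34 and +34 mm, each with a steel core pin 19 mm wide rising 20 mm from its floor into the cap's bore. The cap is in the one at y = -34 mm, the other is empty. 6 mm high dowel pins at (x, y) = (32, 64) and (-32, -64) mm
- rest_board: fixed square plywood board 190 x 190 x 18 mm; origin at the centre of its underside, sides along x and y. Four posts stand on it at x = +-60 mm, y = +-60 mm; which of them is the bare one varies
- bare_post: the post without a cap, fixed; origin at the centre of its foot on the board's upper face, z up along its axis. Dark column with a 41 mm collar (top at z = 40 mm), black rubber washer on it, then a bright spigot 22 mm wide with a bullet nose (taper from z = 61 mm to 9 mm width at the tip, z = 71.5 mm). Three brass spring balls, 10 mm, stand 3 mm out of the spigot at z = 56.1 mm
- seat_washer: black rubber washer on the bare post's collar, 40 mm wide, 3 mm thick; origin at the centre of its underside, 40 mm up the post. The mouth of the pressed-home cap rests on it
- seat (a point): centre of the washer's upper face, z up: the cap's origin is here when home. 1 mm play all round, any turn. The lip meets the balls with the mouth 13 mm above this point; the push rises to some 10 N until 8 mm above, then drops (click): the balls spring out and drag the cap down with up to 13 N until 2.5 mm above; the last 2.5 mm are free, and the washer feels firm
- capped_post_0: one of the three posts that have their orange cap on (top of the cap 79 mm above the board's upper face); origin at the centre of its foot
- capped_post_1: another capped post, the same
- capped_post_2: another capped post, the same
- mould_top: upper half of the mould, a loose aluminium block 84 x 150 x 34 mm lying aside with its two cavities up; origin at the centre of its underside. Leave it
- wax_tin: round green tin of release wax, 66 mm in diameter, 49 mm high; origin at the centre of its underside. Leave it
- side_cutters: red-handled side cutters, 160 mm long, 13 mm high, lying flat; origin at the centre of the underside. Leave them
- calliper: steel calliper, 231 mm long, 16 mm high, lying flat; origin at the centre of the underside. Leave it
Mind the look-alikes: they are no part of the job. What is shaped like the mould but blue is not meant.

How it is judged (in metres and radians):
On the way, in this order (a step that is already met when the one before it is completed fails the run):
1. the cap is lifted clear of the mould and its core pin in the gripper (z of cap in the frame of mould above 0.04 m and contact force between the fingers and cap above 0.5 N and contact force between cap and mould below 0.1 N), for 0.1 s.
2. the cap has clicked over the spring balls (z of cap in the frame of seat below 0.006 m and horizontal distance between cap and seat below 0.003 m), for 0.05 s.
At the end, for the whole second after the job is handed in: The cap is home on the bare post: its mouth within 1.5 mm of the washer's upper face, within 3 mm of the post's axis and upright within 0.07 rad (4 degrees), with the fingers still touching the cap and pressing it onto the washer with more than 4 N through the last second (z of cap in the frame of seat between -0.003 and 0.0015 m and horizontal distance between cap and seat below 0.003 m and angle between the z axis of cap and the z axis of bare_post, either way round below 0.07 rad and angle between cap's own z axis and vertical below 0.07 rad and contact force between cap and seat_washer above 4 N and contact force between the fingers and cap above 1 N); the arm keeps its last pose, push and grip.
It fails at once if the wax tin, side cutters, calliper or upper mould half is knocked more than 30 mm from its place (distance of any of wax_tin, side_cutters, calliper, mould_top from where it was at the start of the episode above 0.03 m).
It also fails if it takes over 42 s, if anything falls off the work surface, if the arm or the gripper's body presses on something with over 40 N, if the wrist force passes 120 N, or if a joint passes its speed limit or range.

ROBOT

A 6-joint arm with a two-finger parallel gripper is mounted at the origin on the work surface; the furniture and walls round the work are solid. World frame = base frame: x ahead of the robot, y to its left, z up, the work surface at z = 0. Lengths are in m, angles in degrees, forces in N, time in s.
With the tool pointing down it reaches from about 0.375 to 0.9 m from the base axis. Payload 3.1 kg.
Tool frame: the origin (TCP) lies on the centre line of the jaws, within the pads' length; the fingertips stand 25 mm ahead of it and the grasp point (between the pads) lies 6 mm ahead of it; z points along the fingers, y is the line along which they close (so a half turn about z gives the same grasp; the last joint's range is limited). The gripper opens to 87 mm and grips with 3 to 60 N. Pads are 19 mm wide; open, the fingers measure 117 mm over their backs; the gripper's body (75 mm by 190 mm) begins 51 mm behind the grasp point.
Start: joints at [60.648, 30.224, 82.088, -0, 67.689, -10.227], TCP at [0.205, 0.59, 0.248] pointing down, gripper open.
Joint ranges: [-176.69, 176.69], [-43.24, 126.21], [12.49, 139.97], [-82, 262], [0, 151.66], [-163.58, 163.58]. Speed limits (degrees/s): [159.86, 159.86, 180, 180, 180, 180].

INTERFACE

Orientations are given as a 3x3 rotation matrix whose columns are the frame's x, y, z axes.
In Python, from rig import * gives the robot as it stands.
- The arm moves only by the tool step_arm, never from a script. Its argument "steps" is a list of rows, each a list of 7 numbers: the shift along the tool's x, y, z normalised to -1 to 1, where 1 is 0.3 m, then the turn, a rotation vector about the tool's x, y, z normalised to -1 to 1, where 1 is 45 degrees, then the gripper's target within -1 to 1 (shut at 1, half-way at 0, fully open at -1). A call has 1 to 8 rows; each row is the pose to reach, as a shift and turn from the pose commanded when the call began, along the tool's axes at that moment; what a row does not reach only later rows make up. A row lasts 1/12 s, in which the tool goes at most 41.7 mm and 7.16 degrees, less where a joint would pass 70% of its speed; a pose out of reach is approached as far as the arm can. A call with a number of a shift or a turn outside -1 to 1 is refused whole. A call with a gripper value outside its range is refused whole. The fingers move at their own pace and stop on an object; the grip force is fixed at half the most. Time passes only in rows, so rows that repeat a pose let the fingers close. It gives the time, the measured TCP pose, the force, the opening and the grip force at its end, in the units of the state.
- read_state(): the state, without advancing time (a new reading comes with each control period).
- capture(name): name is "scene" or "top"; returns a dict with "image" (384x512x3 uint8, red, green, blue), "vertical_fov" (degrees; the focal length in pixels is half the picture's height over the tangent of half this angle, whatever the lens; pixels are square), "cx", "cy" (the principal point, pixels), "world_from_camera" (4x4, takes a point from camera to world coordinates). Camera axes: x right, y down, z forward; pixel columns grow to the right and rows downward; lengths in m; the calibration is good to about 2 mm. A picture is of the moment at which its call begins. There is no depth.
- hand_in(): hands the job in; it is judged then, once.
The state is a dict: "time_s": time; "joint_positions": joint angles; "qvel": joint speeds; "tau": joint torques, N m; "position": TCP position; "tcp_rot": TCP orientation; "force": force on the tool from outside, world axes, zero at the start; "moment": the same for the moment, N m; "opening": opening from 0.0 (shut) to 1.0 (fully open); "grasp_force": force on a finger pad.
Only numpy, scipy, OpenCV 4.12 (cv2) and the standard library are available. Lean on these libraries where they do the work, as an engineer would, in place of code of your own. Each camera call takes 0.05 s, during which the arm holds its last target. There are 200 camera calls.

## Working session

There is one attempt and no reset: what is moved stays moved. The work goes in short steps, Python scripts to look and compute and a tool call to move; the robot and the scene stay as the last step left them, time stands still between calls to the robot, and variables do not carry over. Pictures are saved under pics/ and viewed, at most 10 in all, crops included, and the job is handed in when it is done.

Besides the shell and the picture viewer there is one more tool, called after "Call:" in YAML: its name, and indented under it one key for each argument. step_arm: Moves the arm, as the interface text tells. Scaled input: -1 to 1 covers 0.3 m each way for a shift and 45 degrees each way for a turn. Its arguments: {"type":"object","properties":{"steps":{"type":"array"}},"required":["steps"]}

```bash
mkdir -p pics
cat > h.py <<'E'
from rig import *
import numpy as np, cv2
def ray(c,u,v):
    f=c["image"].shape[0]/2/np.tan(np.radians(c["vertical_fov"]/2)); T=np.array(c["world_from_camera"])
    d=T[:3,:3]@np.array([(u-c["cx"])/f,(v-c["cy"])/f,1]); return T[:3,3],d
def onz(c,u,v,z):
    o,d=ray(c,u,v); return o+d*(z-o[2])/d[2]
def save(c,n): cv2.imwrite("pics/%s.png"%n,cv2.cvtColor(c["image"],cv2.COLOR_RGB2BGR))
E
python3 - <<'E'
from h import *
for n in("scene","top"):
    c=capture(n); save(c,n+"1"); print(n,c["vertical_fov"],c["cx"],c["cy"]); print(np.round(c["world_from_camera"],3))
    hsv=cv2.cvtColor(c["image"],cv2.COLOR_RGB2HSV)
    m=cv2.inRange(hsv,(5,140,90),(18,255,255))
    k,l,s,ce=cv2.connectedComponentsWithStats(m)
    for i in range(1,k):
        if s[i,4]>30: print(s[i],ce[i].round(1))
s=read_state(); print(s)
E
```

```text
scene 42.58902054484582 246.97062263250467 186.05804462398945
[[ 0.858 -0.336  0.388 -0.046]
 [-0.513 -0.587  0.626 -0.79 ]
 [ 0.018 -0.736 -0.676  1.054]
 [ 0.     0.     0.     1.   ]]
[238 198  13  14 151] [244.  204.6]
[320 244  18  21 286] [328.3 254.2]
[276 253  17  22 300] [283.6 263.5]
[291 292  18  23 339] [299.7 303. ]
top 49.99922541788852 263.585253944522 189.57988632336347
[[-0.019 -0.998  0.057  0.448]
 [-1.     0.019  0.002  0.092]
 [-0.003 -0.057 -0.998  1.559]
 [ 0.     0.     0.     1.   ]]
[ 417    0   95   44 1845] [466.   24.9]
[343 174  13  12 115] [349.  179.9]
[262 198  10  10  79] [266.8 202.6]
[335 207  12  11 110] [340.6 212.2]
[367 215  14  12 118] [373.5 220.8]
[455 379  22   5  84] [465.2 381.5]
{'time_s': 0.1, 'joint_positions': array([ 6.06477331e+01,  3.02725504e+01,  8.21469186e+01, -7.14652071e-04,
        6.76906951e+01, -1.02277531e+01]), 'qvel': array([-0.0238205 , -0.03410732, -0.14491483,  0.00188767,  0.0144738 ,
        0.01818927]), 'tau': array([-1.16255455e-04, -4.40984952e+01, -1.77149677e+01,  6.35221903e-02,
        5.34426305e-02, -2.67392141e-05]), 'position': array([0.20444624, 0.58998329, 0.24669294]), 'tcp_rot': array([[-9.44810227e-01,  3.27616796e-01, -9.32418933e-04],
       [ 3.27617957e-01,  9.44808789e-01, -1.68154646e-03],
       [ 3.30054738e-04, -1.89421948e-03, -9.99998151e-01]]), 'force': array([0.40437367, 0.2646734 , 0.37976277]), 'moment': array([ 0.01606371,  0.00289951, -0.01199558]), 'grasp_force': 0.0, 'opening': 1.000218041566022}
```

View pics/scene1.png

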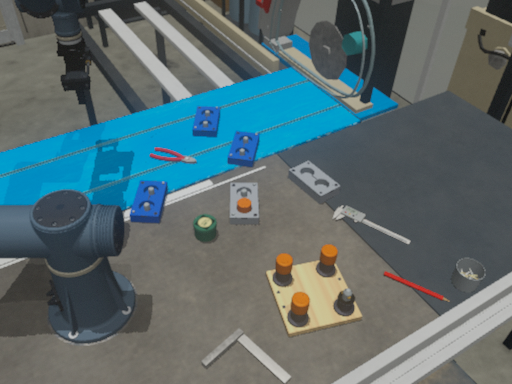

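View pics/top1.png

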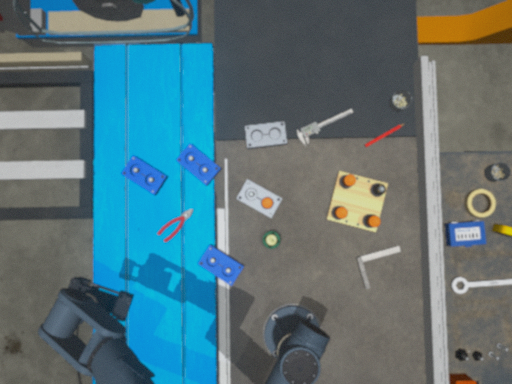

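Both views agree: the mould with the cap is at about (260,198) in the top view and (244,203) in the scene view. The bare post is at about (380,188) in the top view and (346,300) in the scene view. The wax tin, cutters and mould top are clear of both.

```bash
cat >> h.py <<'E'
def orange(c):
    m=cv2.inRange(cv2.cvtColor(c["image"],cv2.COLOR_RGB2HSV),(4,120,60),(20,255,255))
    k,l,s,ce=cv2.connectedComponentsWithStats(m)
    return [(s[i],ce[i]) for i in range(1,k) if 40<s[i,4]<600]
def tri(c1,p1,c2,p2):
    A=[];b=[]
    for c,p in((c1,p1),(c2,p2)):
        o,d=ray(c,*p); d=d/np.linalg.norm(d); P=np.eye(3)-np.outer(d,d); A.append(P); b.append(P@o)
    return np.linalg.lstsq(np.vstack(A),np.hstack(b),rcond=None)[0]
E
python3 - <<'E'
from h import *
C={n:capture(n) for n in("scene","top")}
for n,c in C.items():
    for s,ce in orange(c):
        print(n,s,ce.round(1),"z39",onz(c,*ce,.039)[:2].round(4),"z79",onz(c,*ce,.079)[:2].round(4))
s,t=C["scene"],C["top"]
for a,b in(((244,204.6),(266.8,202.6)),((283.6,263.5),(340.6,212.2)),((328.3,254.2),(349,179.9)),((299.7,303),(373.5,220.8))): print(tri(s,a,t,b).round(4))
# mould yaw
g=cv2.cvtColor(t["image"],cv2.COLOR_RGB2HSV)
m=cv2.inRange(g,(0,0,130),(180,60,255)); m[:,:232]=0;m[:,290:]=0;m[:170]=0;m[225:]=0
cs,_=cv2.findContours(m,cv2.RETR_EXTERNAL,2); k=max(cs,key=cv2.contourArea); r=cv2.minAreaRect(k); print(r)
print(np.array([onz(t,*p,.028)[:2] for p in cv2.boxPoints(r)]).round(4))
w=[]
for n,c,(x,y,W,H) in(("s",s,(215,170,70,60)),("s2",s,(255,230,120,110)),("t",t,(230,165,60,60)),("t2",t,(320,160,80,80))):
    w.append(cv2.resize(c["image"][y:y+H,x:x+W],(390,290),interpolation=cv2.INTER_CUBIC))
cv2.imwrite("pics/crop.png",cv2.cvtColor(np.vstack([np.hstack(w[:2]),np.hstack(w[2:])]),cv2.COLOR_RGB2BGR))
E
```

```text
scene [238 198  13  15 165] [244.  204.9] z39 [0.4869 0.0834] z79 [0.4659 0.049 ]
scene [320 244  18  22 300] [328.3 254.4] z39 [ 0.5863 -0.1885] z79 [ 0.5614 -0.2122]
scene [276 253  17  22 313] [283.7 263.4] z39 [ 0.4665 -0.1541] z79 [ 0.4463 -0.1792]
scene [291 292  19  23 357] [299.7 303.1] z39 [ 0.4321 -0.2746] z79 [ 0.4133 -0.2949]
top [343 174  13  12 127] [349.1 179.8] z39 [ 0.5646 -0.2228] z79 [ 0.5616 -0.2145]
top [262 198  11  10  86] [266.8 202.5] z39 [0.4866 0.0832] z79 [0.4856 0.0834]
top [335 207  13  12 122] [340.8 212.2] z39 [ 0.4456 -0.1888] z79 [ 0.4456 -0.1814]
top [367 215  14  12 133] [373.5 220.8] z39 [ 0.4119 -0.308 ] z79 [ 0.4129 -0.2975]
top [450 374  27  10 212] [461. 379.] z39 [-0.1616 -0.603 ] z79 [-0.1455 -0.5847]
[0.4864 0.083  0.0409]
[ 0.4455 -0.1802  0.0802]
[ 0.5607 -0.2134  0.0814]
[ 0.4124 -0.2964  0.0818]
((258.70953369140625, 198.19732666015625), (42.05479049682617, 24.43016815185547), 29.248823165893555)
[[0.5037 0.2033]
 [0.5824 0.1576]
 [0.5031 0.0224]
 [0.4249 0.0684]]
```

View pics/crop.png

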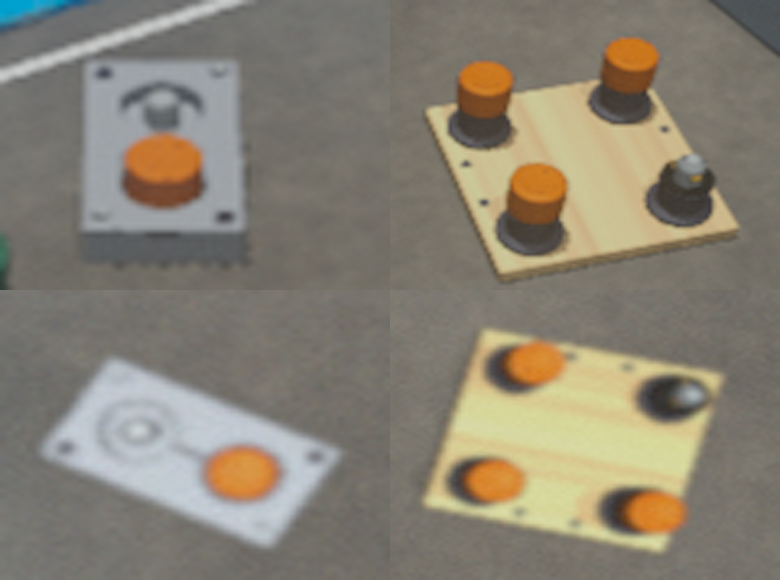

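Call:
step_arm:
  steps:
    - [-0.72, -0.644, 0.15, 0, 0, 0, -1]
    - [-0.72, -0.644, 0.15, 0, 0, 0, -1]
    - [-0.72, -0.644, 0.15, 0, 0, 0, -1]
    - [-0.72, -0.644, 0.15, 0, 0, 0, -1]
    - [-0.72, -0.644, 0.15, 0, 0, 0, -1]
    - [-0.72, -0.644, 0.15, 0, 0, 0, -1]
    - [-0.72, -0.644, 0.15, 0, 0, 0, -1]
    - [-0.72, -0.644, 0.15, 0, 0, 0, -1]

```text
time_s: 0.87
position: [0.3477, 0.3318, 0.2015]
tcp_rot: [[-0.943, 0.333, -0.001], [0.333, 0.943, -0.004], [0.0, -0.004, -1.0]]
force: [-0.4, 0.3, -0.1]
opening: 1.003
grasp_force: 0.0
```

Call:
step_arm:
  steps:
    - [-0.72, -0.644, 0.15, 0, 0, 0, -1]
    - [-0.72, -0.644, 0.15, 0, 0, 0, -1]
    - [-0.72, -0.644, 0.15, 0, 0, 0, -1]
    - [-0.72, -0.644, 0.15, 0, 0, 0, -1]
    - [-0.72, -0.644, 0.15, 0, 0, 0, -1]
    - [-0.72, -0.644, 0.15, 0, 0, 0, -1]
    - [-0.72, -0.644, 0.15, 0, 0, 0, -1]
    - [-0.72, -0.644, 0.15, 0, 0, 0, -1]

```text
time_s: 1.53
position: [0.4915, 0.0784, 0.1571]
tcp_rot: [[-0.943, 0.333, 0.005], [0.333, 0.943, -0.002], [-0.006, -0.0, -1.0]]
force: [0.1, 0.3, 0.3]
opening: 0.995
grasp_force: 0.0
```

```bash
cat >> h.py <<'E'
def go(t):
    s=read_state(); R=np.array(s["tcp_rot"]); d=np.array(t)-s["position"]
    print("t",round(s["time_s"],2),"pos",s["position"].round(4),"F",np.round(s["force"],1),"M",np.round(s["moment"],2),"open",round(s["opening"]*87,1),"g",round(s["grasp_force"],1),"shift",(R.T@d/.3).round(4), "R",R.round(4).tolist())
E
python3 -c "
from h import *
go([.4866,.0832,.056])"
```

```text
t 1.53 pos [0.4915 0.0784 0.1571] F [0.1 0.3 0.3] M [ 0.   -0.01  0.  ] open 86.6 g 0.0 shift [0.0228 0.0096 0.3368] R [[-0.9428, 0.3334, 0.0054], [0.3334, 0.9428, -0.0021], [-0.0058, -0.0002, -1.0]]
```

Call:
step_arm:
  steps:
    - [0.023, 0.01, 0.2, 0, 0, 0, -1]
    - [0.023, 0.01, 0.2, 0, 0, 0, -1]
    - [0.023, 0.01, 0.2, 0, 0, 0, -1]
    - [0.023, 0.01, 0.2, 0, 0, 0, -1]
    - [0.023, 0.01, 0.2, 0, 0, 0, -1]

```text
time_s: 1.95
position: [0.4815, 0.0895, 0.0983]
tcp_rot: [[-0.945, 0.327, 0.002], [0.327, 0.945, -0.0], [-0.002, 0.0, -1.0]]
force: [0.6, 0.5, 0.2]
opening: 1.001
grasp_force: 0.0
```

```bash
python3 -c "
from h import *
go([.4866,.0832,.056])"
```

```text
t 1.95 pos [0.4815 0.0895 0.0983] F [0.6 0.5 0.2] M [-0.02  0.03 -0.  ] open 87.1 g 0.0 shift [-0.0227 -0.0144  0.1412] R [[-0.9451, 0.3269, 0.0016], [0.3269, 0.9451, -0.0], [-0.0016, 0.0005, -1.0]]
```

Call:
step_arm:
  steps:
    - [-0.0227, -0.0144, 0.0, 0, 0, 0, -1]
    - [-0.0227, -0.0144, 0.07, 0, 0, 0, -1]
    - [-0.0227, -0.0144, 0.11, 0, 0, 0, -1]
    - [-0.0227, -0.0144, 0.141, 0, 0, 0, -1]
    - [-0.0227, -0.0144, 0.141, 0, 0, 0, -1]
    - [-0.0227, -0.0144, 0.141, 0, 0, 0, -1]

```text
time_s: 2.45
position: [0.4863, 0.0826, 0.0557]
tcp_rot: [[-0.945, 0.328, 0.001], [0.328, 0.945, -0.0], [-0.001, 0.0, -1.0]]
force: [0.4, 1.3, 0.4]
opening: 1.003
grasp_force: 0.0
```

```bash
python3 -c "
from h import *
go([.4866,.0832,.056])
c=capture('top');s=capture('scene')
w=[cv2.resize(s['image'][150:240,195:315],(400,300),interpolation=2),cv2.resize(c['image'][150:240,207:327],(400,300),interpolation=2)]
cv2.imwrite('pics/g1.png',cv2.cvtColor(np.hstack(w),cv2.COLOR_RGB2BGR))"
```

```text
t 2.45 pos [0.4863 0.0826 0.0557] F [0.4 1.3 0.4] M [-0.06 -0.01  0.02] open 87.3 g 0.0 shift [-0.0002  0.0022 -0.0011] R [[-0.9448, 0.3275, 0.0008], [0.3275, 0.9448, -0.0001], [-0.0008, 0.0002, -1.0]]
```

View pics/g1.png

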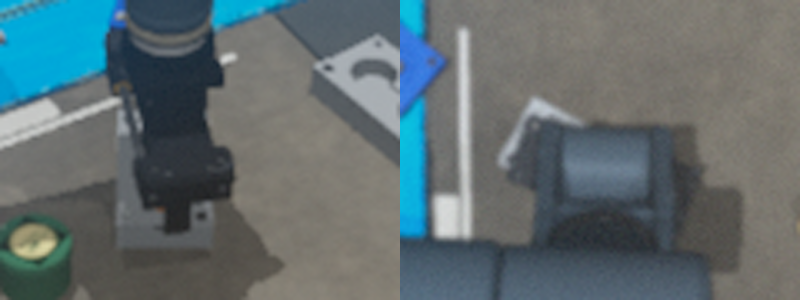

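The gripper straddles the cap and hides it in both views: the near finger is at about (180,215) in the left crop. Nothing is touched, so I close now and watch the side force.

Call:
step_arm:
  steps:
    - [0, 0, 0, 0, 0, 0, 1]
    - [0, 0, 0, 0, 0, 0, 1]
    - [0, 0, 0, 0, 0, 0, 1]
    - [0, 0, 0, 0, 0, 0, 1]
    - [0, 0, 0, 0, 0, 0, 1]
    - [0, 0, 0, 0, 0, 0, 1]
    - [0, 0, 0, 0, 0, 0, 1]
    - [0, 0, 0, 0, 0, 0, 1]

```text
time_s: 3.22
position: [0.4863, 0.0831, 0.0554]
tcp_rot: [[-0.944, 0.329, 0.001], [0.329, 0.944, 0.001], [-0.001, 0.001, -1.0]]
force: [1.2, 4.7, 1.6]
opening: 0.482
grasp_force: 30.2
```

```bash
python3 -c "
from h import *
go([.4866,.0832,.056])"
```

```text
t 3.22 pos [0.4863 0.0831 0.0554] F [1.2 4.7 1.6] M [ 0.72  0.15 -0.05] open 42.0 g 30.2 shift [-0.0008  0.0005 -0.0021] R [[-0.9444, 0.3289, 0.0014], [0.3289, 0.9444, 0.001], [-0.001, 0.0014, -1.0]]
```

Call:
step_arm:
  steps:
    - [0, 0, -0.03, 0, 0, 0, 1]
    - [0, 0, -0.07, 0, 0, 0, 1]
    - [0, 0, -0.12, 0, 0, 0, 1]
    - [0, 0, -0.2, 0, 0, 0, 1]
    - [0, 0, -0.3, 0, 0, 0, 1]
    - [0, 0, -0.4, 0, 0, 0, 1]
    - [0, 0, -0.4, 0, 0, 0, 1]
    - [0, 0, -0.4, 0, 0, 0, 1]

```text
time_s: 3.88
position: [0.4867, 0.0826, 0.1771]
tcp_rot: [[-0.945, 0.327, 0.004], [0.327, 0.945, -0.001], [-0.004, 0.001, -1.0]]
force: [0.1, -0.1, -0.6]
opening: 0.479
grasp_force: 30.0
```

```bash
python3 -c "
from h import *
go([.528,-.3297,.175])"
```

```text
t 3.88 pos [0.4867 0.0826 0.1771] F [ 0.1 -0.1 -0.6] M [ 0.03  0.02 -0.07] open 41.7 g 30.0 shift [-0.5799 -1.2534  0.0084] R [[-0.9449, 0.3273, 0.0044], [0.3273, 0.9449, -0.0006], [-0.0043, 0.0009, -1.0]]
```

Call:
step_arm:
  steps:
    - [-0.29, -0.627, 0, 0, 0, 0, 1]
    - [-0.29, -0.627, 0, 0, 0, 0, 1]
    - [-0.29, -0.627, 0, 0, 0, 0, 1]
    - [-0.29, -0.627, 0, 0, 0, 0, 1]
    - [-0.29, -0.627, 0, 0, 0, 0, 1]
    - [-0.29, -0.627, 0, 0, 0, 0, 1]
    - [-0.29, -0.627, 0, 0, 0, 0, 1]

```text
time_s: 4.47
position: [0.5057, -0.1257, 0.1738]
tcp_rot: [[-0.943, 0.332, -0.002], [0.332, 0.943, 0.001], [0.002, 0.0, -1.0]]
force: [-0.4, 0.2, -0.9]
opening: 0.481
grasp_force: 30.0
```

Call:
step_arm:
  steps:
    - [-0.29, -0.626, 0, 0, 0, 0, 1]
    - [-0.29, -0.626, 0, 0, 0, 0, 1]
    - [-0.29, -0.626, 0, 0, 0, 0, 1]
    - [-0.29, -0.626, 0, 0, 0, 0, 1]
    - [-0.29, -0.626, 0, 0, 0, 0, 1]
    - [-0.29, -0.626, 0, 0, 0, 0, 1]
    - [-0.29, -0.626, 0, 0, 0, 0, 1]
    - [-0.29, -0.626, 0, 0, 0, 0, 1]

```text
time_s: 5.13
position: [0.526, -0.327, 0.1738]
tcp_rot: [[-0.945, 0.327, -0.003], [0.327, 0.945, 0.004], [0.004, 0.002, -1.0]]
force: [1.0, 1.5, -0.8]
opening: 0.486
grasp_force: 30.0
```

```bash
python3 -c "
from h import *
go([.528,-.3297,.135])
s=capture('scene')
for a,b in orange(s): print(a,b.round(1))
w=cv2.resize(s['image'][205:325,270:430],(800,600),interpolation=2)
cv2.imwrite('pics/p1.png',cv2.cvtColor(w,cv2.COLOR_RGB2BGR))"
```

```text
t 5.13 pos [ 0.526  -0.327   0.1738] F [ 1.   1.5 -0.8] M [ 0.02 -0.    0.  ] open 42.3 g 30.0 shift [-0.0097 -0.0066  0.1292] R [[-0.945, 0.327, -0.0033], [0.327, 0.945, 0.0037], [0.0043, 0.0024, -1.0]]
[320 244  18  22 299] [328.2 254.5]
[276 254  17  21 299] [283.6 263.9]
[342 266  13  20 140] [346.8 277.3]
[291 292  19  23 361] [299.8 303.1]
```

View pics/p1.png

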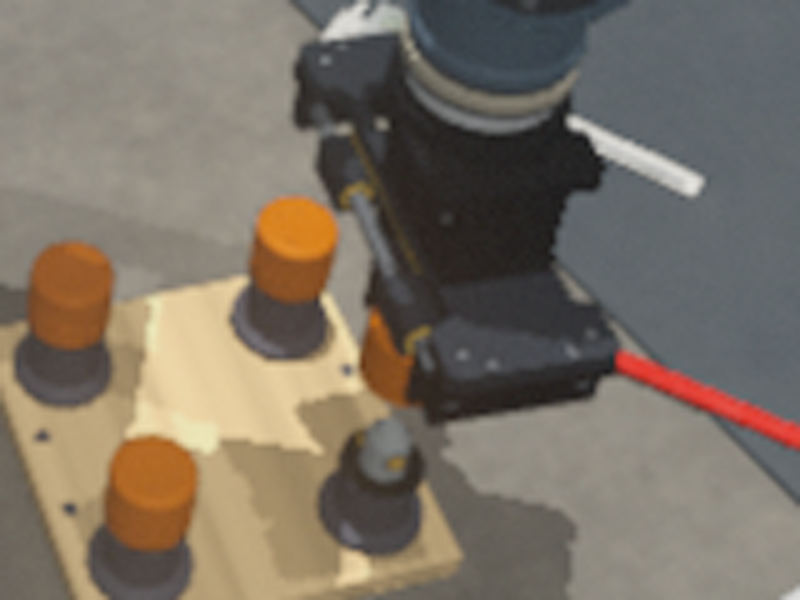

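Call:
step_arm:
  steps:
    - [-0.0097, -0.0066, 0, 0, 0, 0, 1]
    - [-0.0097, -0.0066, 0.03, 0, 0, 0, 1]
    - [-0.0097, -0.0066, 0.06, 0, 0, 0, 1]
    - [-0.0097, -0.0066, 0.09, 0, 0, 0, 1]
    - [-0.0097, -0.0066, 0.12, 0, 0, 0, 1]
    - [-0.0097, -0.0066, 0.12, 0, 0, 0, 1]
    - [-0.0097, -0.0066, 0.12, 0, 0, 0, 1]

```text
time_s: 5.77
position: [0.5285, -0.3318, 0.138]
tcp_rot: [[-0.945, 0.328, -0.002], [0.328, 0.945, 0.002], [0.002, 0.001, -1.0]]
force: [0.4, -0.1, 0.2]
opening: 0.48
grasp_force: 30.0
```

```bash
python3 -c "
from h import *
go([.5285,-.3295,.1175])"
```

```text
t 5.77 pos [ 0.5285 -0.3318  0.138 ] F [ 0.4 -0.1  0.2] M [0.01 0.01 0.03] open 41.8 g 30.0 shift [0.0024 0.007  0.0683] R [[-0.9448, 0.3276, -0.0019], [0.3276, 0.9448, 0.0017], [0.0024, 0.001, -1.0]]
```

Call:
step_arm:
  steps:
    - [0.0024, 0.007, 0.01, 0, 0, 0, 1]
    - [0.0024, 0.007, 0.025, 0, 0, 0, 1]
    - [0.0024, 0.007, 0.04, 0, 0, 0, 1]
    - [0.0024, 0.007, 0.05, 0, 0, 0, 1]
    - [0.0024, 0.007, 0.05, 0, 0, 0, 1]
    - [0.0024, 0.007, 0.05, 0, 0, 0, 1]

```text
time_s: 6.27
position: [0.529, -0.3301, 0.124]
tcp_rot: [[-0.945, 0.328, -0.0], [0.328, 0.945, 0.0], [0.0, 0.0, -1.0]]
force: [0.1, -0.1, 0.3]
opening: 0.482
grasp_force: 30.0
```

```bash
python3 -c "
from h import *
go([.5285,-.3295,.1175])"
```

```text
t 6.27 pos [ 0.529  -0.3301  0.124 ] F [ 0.1 -0.1  0.3] M [-0.02 -0.03  0.01] open 41.9 g 30.0 shift [0.0021 0.0012 0.0216] R [[-0.9448, 0.3277, -0.0004], [0.3277, 0.9448, 0.0003], [0.0005, 0.0002, -1.0]]
```

No contact yet. I keep lowering, to about 15 mm above the seat.

Call:
step_arm:
  steps:
    - [0.001, 0.001, 0.007, 0, 0, 0, 1]
    - [0.001, 0.001, 0.014, 0, 0, 0, 1]
    - [0.001, 0.001, 0.02, 0, 0, 0, 1]
    - [0.001, 0.001, 0.02, 0, 0, 0, 1]
    - [0.001, 0.001, 0.02, 0, 0, 0, 1]

```text
time_s: 6.68
position: [0.5285, -0.3293, 0.118]
tcp_rot: [[-0.945, 0.328, -0.001], [0.328, 0.945, 0.001], [0.001, 0.001, -1.0]]
force: [0.6, 0.8, 0.1]
opening: 0.479
grasp_force: 30.0
```

```bash
python3 -c "
from h import *
go([.5285,-.3295,.1025])"
```

```text
t 6.68 pos [ 0.5285 -0.3293  0.118 ] F [0.6 0.8 0.1] M [0.2  0.13 0.02] open 41.7 g 30.0 shift [-0.0002 -0.0007  0.0516] R [[-0.9448, 0.3276, -0.001], [0.3276, 0.9448, 0.001], [0.0013, 0.0006, -1.0]]
```

Call:
step_arm:
  steps:
    - [0, 0.001, 0.007, 0, 0, 0, 1]
    - [0, 0.001, 0.013, 0, 0, 0, 1]
    - [0, 0.001, 0.017, 0, 0, 0, 1]
    - [0, 0.001, 0.017, 0, 0, 0, 1]

```text
time_s: 7.02
position: [0.5294, -0.3283, 0.1141]
tcp_rot: [[-0.945, 0.328, 0.001], [0.328, 0.945, 0.002], [-0.0, 0.002, -1.0]]
force: [-0.4, 4.8, 6.2]
opening: 0.482
grasp_force: 30.0
```

```bash
python3 -c "
from h import *
go([.5285,-.3295,.1025])"
```

```text
t 7.02 pos [ 0.5294 -0.3283  0.1141] F [-0.4  4.8  6.2] M [ 0.88  0.02 -0.05] open 42.0 g 30.0 shift [ 0.0015 -0.005   0.0386] R [[-0.9446, 0.3282, 0.0007], [0.3282, 0.9446, 0.0019], [-0.0, 0.002, -1.0]]
```

Call:
step_arm:
  steps:
    - [0, 0.003, 0.002, 0, 0, 0, 1]
    - [0, 0.003, 0.008, 0, 0, 0, 1]
    - [0, 0.003, 0.014, 0, 0, 0, 1]
    - [0, 0.003, 0.014, 0, 0, 0, 1]

```text
time_s: 7.35
position: [0.5294, -0.328, 0.1103]
tcp_rot: [[-0.945, 0.327, 0.0], [0.327, 0.945, 0.0], [-0.0, 0.0, -1.0]]
force: [-0.7, 2.7, 3.4]
opening: 0.482
grasp_force: 30.0
```

```bash
python3 -c "
from h import *
go([.5285,-.3295,.1025])"
```

```text
t 7.35 pos [ 0.5294 -0.328   0.1103] F [-0.7  2.7  3.4] M [ 0.48  0.27 -0.01] open 41.9 g 30.0 shift [ 0.0013 -0.0058  0.0259] R [[-0.9449, 0.3275, 0.0003], [0.3275, 0.9449, 0.0004], [-0.0002, 0.0004, -1.0]]
```

Call:
step_arm:
  steps:
    - [0, 0.002, 0.005, 0, 0, 0, 1]
    - [0, 0.002, 0.01, 0, 0, 0, 1]
    - [0, 0.002, 0.015, 0, 0, 0, 1]
    - [0, 0.002, 0.015, 0, 0, 0, 1]

```text
time_s: 7.68
position: [0.5294, -0.3279, 0.1038]
tcp_rot: [[-0.945, 0.328, -0.0], [0.328, 0.945, 0.001], [0.001, 0.0, -1.0]]
force: [-0.2, 0.7, -0.9]
opening: 0.482
grasp_force: 30.0
```

```bash
python3 -c "
from h import *
go([.5285,-.3295,.1025])"
```

```text
t 7.68 pos [ 0.5294 -0.3279  0.1038] F [-0.2  0.7 -0.9] M [ 0.12  0.13 -0.02] open 41.9 g 30.0 shift [ 0.0011 -0.0059  0.0042] R [[-0.9448, 0.3277, -0.0005], [0.3277, 0.9448, 0.0005], [0.0006, 0.0003, -1.0]]
```

It has clicked: the force dropped to about -1 N and the TCP is at 0.1038. Now the last free stretch, in 1 mm steps.

Call:
step_arm:
  steps:
    - [0, 0, 0.003, 0, 0, 0, 1]
    - [0, 0, 0.006, 0, 0, 0, 1]
    - [0, 0, 0.006, 0, 0, 0, 1]
    - [0, 0, 0.006, 0, 0, 0, 1]

```text
time_s: 8.02
position: [0.5294, -0.3279, 0.1024]
tcp_rot: [[-0.945, 0.328, -0.0], [0.328, 0.945, 0.0], [0.0, 0.0, -1.0]]
force: [-1.1, 1.3, -1.6]
opening: 0.483
grasp_force: 30.0
```

```bash
python3 -c "
from h import *
go([.5285,-.3295,.1025])"
```

```text
t 8.02 pos [ 0.5294 -0.3279  0.1024] F [-1.1  1.3 -1.6] M [ 0.15  0.22 -0.01] open 42.0 g 30.0 shift [ 0.0011 -0.0059 -0.0002] R [[-0.9448, 0.3276, -0.0004], [0.3276, 0.9448, 0.0003], [0.0004, 0.0001, -1.0]]
```

Call:
step_arm:
  steps:
    - [0, 0, 0.003, 0, 0, 0, 1]
    - [0, 0, 0.006, 0, 0, 0, 1]
    - [0, 0, 0.006, 0, 0, 0, 1]
    - [0, 0, 0.006, 0, 0, 0, 1]

```text
time_s: 8.35
position: [0.5293, -0.3279, 0.1023]
tcp_rot: [[-0.945, 0.327, -0.0], [0.327, 0.945, -0.0], [0.0, -0.0, -1.0]]
force: [-3.8, 2.0, 8.4]
opening: 0.479
grasp_force: 30.0
```

```bash
python3 -c "
from h import *
go([.5285,-.3295,.1025])"
```

```text
t 8.35 pos [ 0.5293 -0.3279  0.1023] F [-3.8  2.   8.4] M [ 0.43  0.6  -0.03] open 41.7 g 30.0 shift [ 0.0008 -0.0059 -0.0008] R [[-0.9449, 0.3274, -0.0003], [0.3274, 0.9449, -0.0001], [0.0003, -0.0002, -1.0]]
```

Call:
step_arm:
  steps:
    - [0, 0, 0.001, 0, 0, 0, 1]
    - [0, 0, 0.001, 0, 0, 0, 1]
    - [0, 0, 0.001, 0, 0, 0, 1]
    - [0, 0, 0.001, 0, 0, 0, 1]
    - [0, 0, 0.001, 0, 0, 0, 1]
    - [0, 0, 0.001, 0, 0, 0, 1]

```text
time_s: 8.85
position: [0.5293, -0.3279, 0.1022]
tcp_rot: [[-0.945, 0.327, -0.0], [0.327, 0.945, -0.0], [0.0, -0.0, -1.0]]
force: [-4.1, 3.1, 8.9]
opening: 0.479
grasp_force: 30.0
```

```bash
python3 -c "
from h import *
go([.5285,-.3295,.1025])
s=capture('scene'); print([(a,b.round(1)) for a,b in orange(s)])
w=cv2.resize(s['image'][205:325,270:430],(800,600),interpolation=2)
cv2.imwrite('pics/p2.png',cv2.cvtColor(w,cv2.COLOR_RGB2BGR))"
```

```text
t 8.85 pos [ 0.5293 -0.3279  0.1022] F [-4.1  3.1  8.9] M [0.52 0.65 0.03] open 41.6 g 30.0 shift [ 0.0007 -0.006  -0.0009] R [[-0.9449, 0.3273, -0.0003], [0.3273, 0.9449, -0.0002], [0.0002, -0.0002, -1.0]]
[(array([320, 245,  13,  21, 177], dtype=int32), array([325.5, 256. ])), (array([276, 254,  17,  21, 297], dtype=int32), array([283.6, 263.8])), (array([338, 285,  11,  19, 121], dtype=int32), array([342.8, 295.7])), (array([291, 292,  19,  23, 363], dtype=int32), array([299.8, 303. ]))]
```

View pics/p2.png

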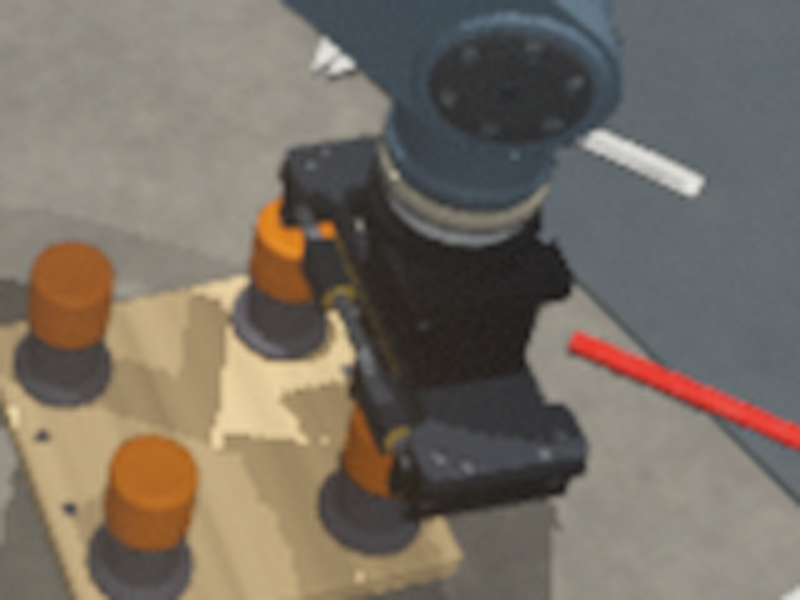

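The cap sits on the post at about (370,455) in the crop, at the same height above its collar as the other three. The push is steady at about 9 N, so I'm handing in.

```bash
python3 -c "
from h import *
print(hand_in())"
```

```text
the job is handed in; nothing more can be done
None
```

The cap clicked over the balls and is home on the bare post's washer, held there with a steady push of about 9 N; I handed the job in at about 9 s, and no verdict came back.

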